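Load the bottle caps into the counter-top drying cabinet

TASK

Dry the loose bottle caps lying about on the counter: swing the drying cabinet's cover up, draw its tray out until the recesses are clear of the hood, and seat every cap the right way up in a recess of its own size, wide caps in wide recesses and narrow caps in narrow ones. Then slide the loaded tray back under the hood until it is fully home against the back, and only then lower the cover gently until it is fully shut. Leave the bottle stand, tin, cup and scoop alone.

Things in the scene. Friction and masses are not known exactly. Their poses are not given: they have to be found in the camera images.
- dryer: low white cabinet, fixed, 296 wide, 64 high. Origin on the counter, midway between the cheeks, straight below the cover's hinge; +x to its back, z up. Two cheeks (inner faces y = +-132, x = -108 to 90, 58 high) form an open-fronted channel with no floor. A fixed hood covers x = 0 to 90: underside at z = 30, top at 64. Back stop's face at x = 78. Place and yaw vary
- cover (a joint): hinge of the aluminium cover over the channel's front part: 0 = shut (level, on the cheeks), grows as the front edge swings up, 1.57 = upright, at most 2.0. Stiff: stays where left. Cover 296 wide, reaches 108 in front of the hinge; its front apron hangs to 22 below the hinge, just in front of the fin of a tray that is home (it cannot shut on a tray left out)
- cover_hinge (a point): middle of the cover's hinge line, 64 above the counter; the line runs along the dryer's y
- cover_lug (a point): centre of the cover's black grip lug, a barrel of diameter 18 and 16 long along the dryer's y, free all round, 29 beyond the middle of the cover's front edge; 137 from the hinge line and 3 below it when shut. Pinch it across its 16 mm ends from above; it can pivot between the fingers
- tray: loose grey tray, 0.5 kg, plate 84 (x) x 256 (y) x 12 thick. Origin at the middle of the plate's underside, z up, -x towards the fin. When home the origin is at x = +36 in the dryer's frame and its yaw is the dryer's; it has 4 side play in the channel. It starts home
- tray_fin (a point): grip point of the tray's upright fin, 114 in front of the plate's middle, 38 above the counter. The fin is 28 long (x), 14 thick (y), top at 54; it stands on a tongue 40 wide and 8 thick
- wide_a (a point): centre of the floor of a wide round recess in the tray: diameter 56, 6 deep, floor 6 above the counter; at y = -93 in the tray's frame. Any wide cap may go in either wide recess
- wide_b (a point): the other wide recess, same size, at y = +31
- narrow_a (a point): centre of the floor of a narrow round recess: diameter 40, 6 deep; at y = -31. Any narrow cap may go in either narrow recess
- narrow_b (a point): the other narrow recess, same size, at y = +93
- cap_w1: loose white wide bottle cap, solid, diameter 52, 20 high, right way up on the counter at the start; origin at the middle of its underside, z up. May be absent
- cap_w2: loose white wide bottle cap, solid, diameter 52, 20 high, right way up on the counter at the start; origin at the middle of its underside, z up. May be absent
- cap_n1: loose white narrow bottle cap, solid, diameter 36, 20 high, right way up on the counter at the start; origin at the middle of its underside, z up. May be absent
- cap_n2: loose white narrow bottle cap, solid, diameter 36, 20 high, right way up on the counter at the start; origin at the middle of its underside, z up. May be absent
- stand: bystander, fixed: wooden stand 150 x 200 with four dowel pegs and two clear bottles inverted on them, 230 high; origin at the middle of its underside
- tin: bystander: closed aluminium tin with a press lid, diameter 90, 108 high; origin at the middle of its underside
- cup: bystander: squat grey stoneware cup, diameter 84, 62 high; origin at the middle of its underside
- scoop: bystander: clear plastic scoop, bowl 60 x 44 x 30 with an 85 handle along -x; origin under the bowl's middle

How it is judged:
By the outcome, as a careful person would: the job done as asked, in the order asked, and still so for the second after the job is handed in, with the robot touching nothing.
Of cap_w1, cap_w2, cap_n1, cap_n2 only 2 to 4 are there at a start; the rules pass over those that are not, and their reading is None.
At some moment in a run one of cap_w1, cap_w2, cap_n1, cap_n2 may be knocked a few centimetres aside while the robot is not near it.
Once in a run the grip may slacken for a moment while it holds something.
It also fails if it takes over 210 s, if anything falls off the work surface, if the arm or the gripper's body presses on something with over 40 N, if the wrist force passes 120 N, or if a joint passes its speed limit or range.

ROBOT

A 6-joint arm with a two-finger parallel gripper is mounted at the origin on the work surface. World frame = base frame: x ahead of the robot, y to its left, z up, the work surface at z = 0. Lengths are in mm, angles in degrees, forces in N, time in s.
With the tool pointing down it reaches from about 350 to 725 mm from the base axis. Payload 6 kg.
Tool frame: the origin (TCP) lies midway between the tips of the shut fingers; the grasp point (between the pads) lies 19 mm behind it; z points along the fingers, y is the line along which they close (so a half turn about z gives the same grasp; the last joint's range is limited). The gripper opens to 85 mm and grips with 20 to 120 N. Pads are 22 mm wide; open, the fingers measure 114 mm over their backs; the gripper's body (76 mm by 85 mm) begins 54 mm behind the grasp point. The pads swing forward as they close: fully open they stand 13 mm farther back than shut.
Start: joints at [-48.432, 2.303, 4.859, 0, -92.561, -19.12], TCP at [229.118, -554.507, 231.261] pointing down, gripper open.
Joint ranges: [-146.85, 146.85], [-73.84, 115.35], [-62.03, 85.46], [-188.31, 113.3], [-161.28, -10.13], [-171.36, 171.36]. Speed limits (degrees/s): [147.25, 147.25, 172.46, 180, 180, 180].

INTERFACE

Orientations are given as [roll, pitch, yaw] about the fixed x, y, z axes, in that order (R = Rz(yaw) Ry(pitch) Rx(roll)).
In Python, from workcell import arm gives the robot as it stands.
- The arm moves only by the tool carry_out, never from a script. Its argument "series" is a list of rows, each a list of 7 numbers: the opening, from -1 (shut) to 1 (fully open), then the shift along the tool's x, y, z in mm, then the turn, a rotation vector about the tool's x, y, z in rad. In form: [[hand, dx, dy, dz, ax, ay, az], ...]. A call has 1 to 5 rows; each row shifts and turns the commanded pose from where the row before left it, along the tool's axes as they then stand; what a row does not reach is not made up. A row lasts 1/8 s, in which the tool goes at most 62.5 mm and 10.7 degrees, less where a joint would pass 70% of its speed; a pose out of reach is approached as far as the arm can. A call is refused whole if a number of a shift passes 62.5 or a number of a turn 0.188, either way. A call with a gripper value outside its range is refused whole. The fingers move at their own pace and stop on an object; the grip force is fixed at half the most. Time passes only in rows, so rows that do not move let the fingers close. It gives the time, the measured TCP pose, the force, the opening and the grip force at its end, in the units of the state.
- arm.read_state(): the state, without advancing time (a new reading comes with each control period).
- arm.grab_frame(name): name is "scene" or "top"; returns the picture (420x560x3 uint8, red, green, blue); there is no depth.
- arm.camera_params(name): a dict with "fx", "fy", "cx", "cy" (pixels), "origin" and "rotation" of the camera in the world. Camera axes: x right, y up, looking along -z (the intrinsics and any distortion apply to the point x, -y, -z); pixel columns grow to the right and rows downward; lengths in mm; the calibration is good to about 2 mm. A picture is of the moment at which its call begins. camera_params takes no time and is no camera call.
- arm.close_job(): hands the job in; it is judged then, once.
Trained networks look in the newest picture that a camera, given by its name, has taken for a name from the list of things; names that differ only in an ending like _2 or _b are one class to them, and where a whole thing is asked for, a point or a joint stands for the part that bears it (a point fixed in the world has none). Each returns a list of dicts, best first, with "score" (0 to 1); they miss things now and then, are a little off and sometimes report something else, mostly with a low value. They report only what shows in the picture. A call takes as long as a camera call.
- arm.regions_of(camera, thing): "pixels" (420x560 bool, what is visible of it) and "extent" ([left, top, right, bottom] in pixels, round what is visible of it).
The state is a dict: "time_s": time; "joint_pos": joint angles; "joint_vel": joint speeds; "joint_efforts": joint torques, N m; "position": TCP position; "orientation": TCP orientation; "ft_force": force on the tool from outside, world axes, zero at the start; "torque": the same for the moment, N m; "finger_gap": opening from 0.0 (shut) to 1.0 (fully open); "finger_force": force on a finger pad.
Only numpy, scipy, OpenCV 4.12 (cv2) and the standard library are available. Lean on these libraries where they do the work, as an engineer would, in place of code of your own. Each camera call takes 0.05 s, during which the arm holds its last target. There are 200 camera calls.

## Working session

There is one attempt and no reset: what is moved stays moved. The work goes in short steps, Python scripts to look and compute and a tool call to move; the robot and the scene stay as the last step left them, time stands still between calls to the robot, and variables do not carry over. Pictures are saved under pics/ and viewed, at most 14 in all, crops included, and the job is handed in when it is done.

Besides the shell and the picture viewer there is one more tool, called after ">>>" in YAML: its name, and indented under it one key for each argument. carry_out: Moves the arm, as the interface text tells. Its arguments: {"type":"object","properties":{"series":{"type":"array","items":{"type":"array","items":{"type":"number"}}}},"required":["series"]}

```bash
ls; mkdir -p pics
python3 - <<'E'
from workcell import arm
import cv2,numpy as np
for n in("scene","top"):
    im=arm.grab_frame(n); cv2.imwrite(f"pics/{n}0.png",im[:,:,::-1])
    p=arm.camera_params(n); print(n,p)
    for t in ("dryer","cover","cover_lug","tray","cap_w1","cap_n1","tin","cup","scoop","stand"):
        for r in arm.regions_of(n,t):
            ys,xs=np.nonzero(r["pixels"]); 
            if len(xs): print(t,round(r["score"],2),r["extent"],len(xs),xs.mean().round(1),ys.mean().round(1))
print(arm.read_state())
E
```

```text
pics
scene {'fx': 391.0785258391849, 'fy': 391.0785258391849, 'cx': 283.2871195404827, 'cy': 206.22320574536948, 'origin': array([1125.30051904, -509.04881925, 1035.74378392]), 'rotation': array([37.29396771,  0.23581394, 49.71356904])}
dryer 0.77 [264.2, 176.5, 371.5, 283.7] 6743 315.9 229.1
cover 0.58 [265.2, 175.8, 353.6, 251.5] 3213 306.7 213.6
cover 0.46 [306.5, 149.5, 322.7, 163.7] 148 315.4 156.3
cover_lug 0.88 [262.9, 176.3, 351.4, 256.0] 3264 306.3 213.8
tray 0.74 [346.6, 129.8, 389.5, 148.5] 247 358.6 139.1
tray 0.64 [258.4, 175.7, 377.6, 286.0] 6882 315.7 228.7
tray 0.52 [307.3, 148.9, 324.0, 166.9] 198 316.3 156.8
cap_w1 0.66 [234.9, 197.6, 252.1, 213.2] 200 242.8 206.0
cap_w1 0.47 [305.6, 153.1, 322.2, 163.0] 154 315.8 156.3
cap_w1 0.4 [264.5, 174.1, 349.9, 254.4] 3258 306.2 213.4
tin 0.55 [202.4, 269.4, 240.0, 320.1] 1435 222.7 295.4
cup 0.97 [151.4, 298.8, 188.8, 335.4] 931 172.0 315.3
scoop 0.65 [348.9, 128.6, 389.5, 148.4] 325 362.0 139.6
stand 0.68 [352.8, 111.4, 427.2, 206.1] 3175 395.3 162.5
top {'fx': 383.4788083254293, 'fy': 383.4788083254293, 'cx': 286.34742250
[... 787 characters left out ...]
time_s': 1.1, 'joint_pos': array([-4.84325265e+01,  2.30129858e+00,  4.85768236e+00,  1.04484154e-04,
       -9.25612146e+01, -1.91175783e+01]), 'joint_vel': array([ 0.00116898,  0.03848165,  0.17148656, -0.07382134, -0.01114444,
       -0.07587792]), 'joint_efforts': array([-1.05718980e-03, -3.67927015e+01,  3.47445023e+01,  6.93298995e+00,
       -8.66629143e-04, -2.29559100e-05]), 'position': array([ 229.10878119, -554.50367402,  231.27165916]), 'orientation': array([ 1.79995470e+02, -1.68075485e-03, -1.57550109e+02]), 'ft_force': array([-0.30161033,  0.25852923,  0.07763506]), 'torque': array([-0.01447248,  0.01874826,  0.04427897]), 'finger_force': 0.0, 'finger_gap': 0.9992345248032518}
```

View pics/top0.png

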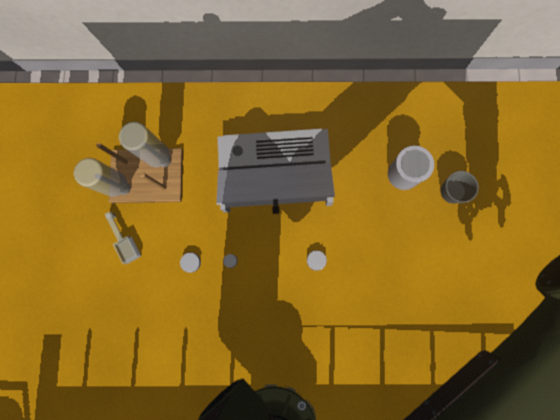

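View pics/scene0.png

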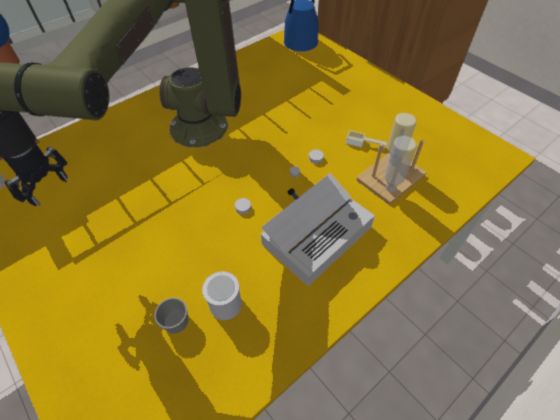

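```bash
cat > h.py <<'E'
from workcell import arm
import cv2,numpy as np
from scipy.spatial.transform import Rotation as R
from scipy.optimize import minimize
P={n:arm.camera_params(n) for n in("scene","top")}
def rot(n): return R.from_euler('xyz',P[n]['rotation'],degrees=True).as_matrix()
def proj(n,X):
    p=P[n]; c=(np.atleast_2d(X)-p['origin'])@rot(n); 
    return np.c_[p['cx']-p['fx']*c[:,0]/c[:,2], p['cy']+p['fy']*c[:,1]/c[:,2]]
def back(n,uv,z):
    p=P[n]; d=rot(n)@np.array([(uv[0]-p['cx'])/p['fx'],-(uv[1]-p['cy'])/p['fy'],-1])
    return p['origin']+d*(z-p['origin'][2])/d[2]
def T(x,y,yaw,pts):
    c,s=np.cos(yaw),np.sin(yaw); pts=np.atleast_2d(pts)
    return np.c_[x+c*pts[:,0]-s*pts[:,1], y+s*pts[:,0]+c*pts[:,1], pts[:,2]]
def caps(n="top"):
    arm.grab_frame(n); out=[]
    for t in("cap_w1","cap_n1"):
        for r in arm.regions_of(n,t):
            ys,xs=np.nonzero(r["pixels"])
            if 60<len(xs)<600: out.append((t,round(r['score'],2),len(xs),back(n,(xs.mean(),ys.mean()),14).round(1)))
    return out
E
python3 - <<'E'
from h import *
box=np.array([[x,y,z] for x in(-108,90) for y in(-148,148) for z in(0,61)],float)
M={}
for n in P:
    arm.grab_frame(n); rs=arm.regions_of(n,"dryer"); M[n]=rs[0]['pixels'] if rs else None
def cost(q,names):
    s=0
    for n in names:
        m=np.zeros((420,560),np.uint8)
        h=cv2.convexHull(proj(n,T(q[0],q[1],q[2],box)).astype(np.float32))
        big=np.zeros((1680,2240),np.uint8); cv2.fillConvexPoly(big,np.round((h+.5)*4).astype(np.int32),255)
        m=cv2.resize(big,(560,420),interpolation=cv2.INTER_AREA)/255.
        s+=np.abs(m-M[n]).sum()/M[n].sum()
    return s
b0=back("top",(275,168),60)
for names in(("top",),("scene",),("top","scene")):
    best=minimize(cost,[b0[0],b0[1],0.05],args=(names,),method='Nelder-Mead',options=dict(initial_simplex=[[b0[0],b0[1],0],[b0[0]+20,b0[1],0],[b0[0],b0[1]+20,0],[b0[0],b0[1],.15]]))
    print(names,best.x,best.fun)
q=best.x
print("lug model",T(*q,[[-137,0,61]]),proj("top",T(*q,[[-137,0,61]])),proj("scene",T(*q,[[-137,0,61]])))
for n in P:
    im=arm.grab_frame(n); u,v=proj(n,T(*q,[[-137,0,61]]))[0].astype(int)
    g=im[v-12:v+13,u-12:u+13].max(2); ys,xs=np.nonzero(g<35); print(n,len(xs),xs.mean()+u-12,ys.mean()+v-12,back(n,(xs.mean()+u-12,ys.mean()+v-12),61))
    c=cv2.resize(im[v-60:v+40,u-70:u+70],None,fx=5,fy=5,interpolation=cv2.INTER_CUBIC)
    for a in proj(n,T(*q,np.r_[box,[[-137,0,61],[-108,0,61]]])): cv2.circle(c,tuple(((a+.5-[u-70,v-60])*5).astype(int)),4,(255,0,0),1)
    cv2.imwrite(f"pics/c_{n}.png",c[:,:,::-1])
print(caps("top"),caps("scene"))
E
```

```text
('top',) [6.88387273e+02 7.91490280e+00 6.66979237e-02] 0.07604511488729584
('scene',) [6.82880254e+02 7.29005136e+00 5.28449311e-02] 0.08880175560254666
('top', 'scene') [6.86700341e+02 7.69455897e+00 6.41746975e-02] 0.18133676348269467
lug model [[549.98235431  -1.09134106  61.        ]] [[276.50169766 215.78238649]] [[289.43137324 199.95820083]]
scene 19 290.94736842105266 191.31578947368422 [526.30863516  25.83010856  61.        ]
top 48 275.3541666666667 208.22916666666666 [569.77367162   2.21094057  61.        ]
[('cap_w1', 0.8, 330, array([429.4, 232.5,  14. ])), ('cap_n1', 0.59, 142, array([435.2, 124.8,  14. ]))] [('cap_w1', 0.77, 183, array([ 443.2, -110.9,   14. ])), ('cap_w1', 0.51, 157, array([433.6, 227.2,  14. ])), ('cap_n1', 0.42, 85, array([438. , 120.2,  14. ]))]
```

View pics/c_top.png

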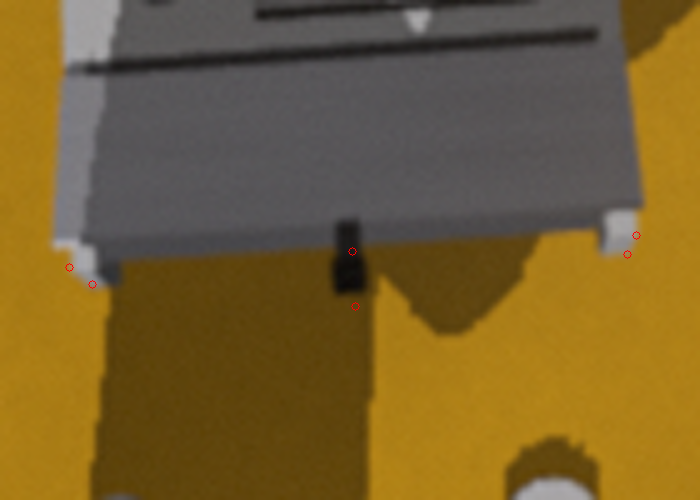

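View pics/c_scene.png

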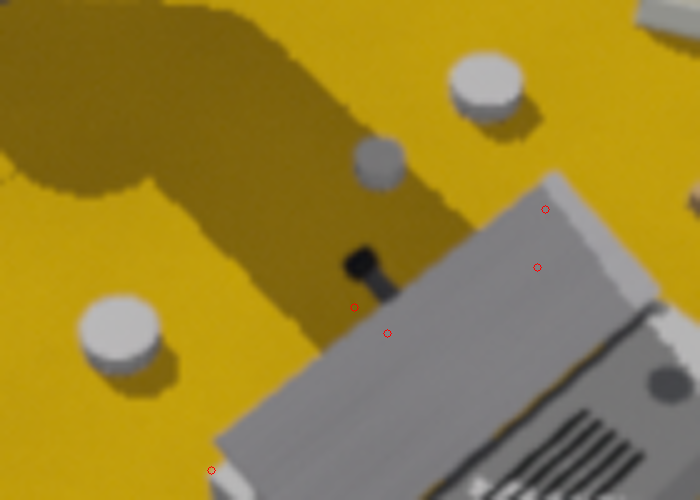

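```bash
cat >> h.py <<'E'
def ray(n,uv):
    a=back(n,uv,0);o=P[n]['origin'];d=(a-o)/np.linalg.norm(a-o);return o,d
def tri(a,b):
    (o1,d1),(o2,d2)=ray("scene",a),ray("top",b)
    s=np.linalg.lstsq(np.c_[d1,-d2],o2-o1,rcond=None)[0]
    p,q=o1+s[0]*d1,o2+s[1]*d2; return (p+q)/2,np.linalg.norm(p-q)
E
python3 - <<'E'
from h import *
print(tri((290.9,191.3),(275.3,209.2)))
im=arm.grab_frame("top")
c=cv2.resize(im[120:220,205:345],None,fx=5.5,fy=5.5,interpolation=cv2.INTER_CUBIC);cv2.imwrite("pics/c2.png",c[:,:,::-1])
E
```

```text
(array([558.71522488,  -1.88735428, 113.17639777]), np.float64(2.1596549262809344))
```

View pics/c2.png

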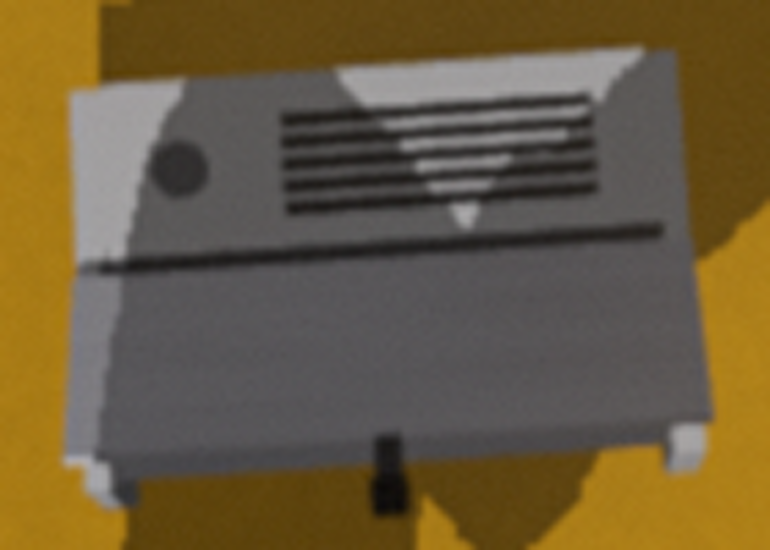

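Run:
```python
from h import *
from scipy.optimize import least_squares
obs=np.array([[70,90],[677,50],[76,268],[690,231],[704,468],[388,490]])/5.5+[204.6,119.6]
def f(q):
    a=q[3]; l=[-(137*np.cos(a)+3*np.sin(a)),0,64-3*np.cos(a)+137*np.sin(a)]
    m=np.array([[90,148,64],[90,-148,64],[0,148,64],[0,-148,64],[-108,-148,0],l])
    W=T(*q[:3],m); r=(proj("top",W)-obs)
    s=(proj("scene",W[5:])-[290.9,191.3])
    return np.r_[r.ravel(),s.ravel()]
s=least_squares(f,[690,5,.06,.4]); print(s.x,s.fun.round(1))
q=s.x
print("lug",T(*q[:3],[[-(137*np.cos(q[3])+3*np.sin(q[3])),0,64-3*np.cos(q[3])+137*np.sin(q[3])]]))
print(caps("top"))
```

```text
[6.85147659e+02 6.69359061e+00 7.31744216e-02 4.17599520e-01] [-0.1 -0.2  0.3 -0.6  0.   0.2  0.5 -0.7 -1.   0.7  0.7  0.4  0.3 -0.7]
lug [[559.04240414  -2.5505937  116.8205423 ]]
[('cap_w1', 0.6, 298, array([ 438.8, -106. ,   14. ])), ('cap_w1', 0.57, 297, array([428.8, 232.2,  14. ])), ('cap_n1', 0.56, 142, array([435.5, 124.2,  14. ]))]
```

```bash
cat >> h.py <<'E'
from scipy.spatial.transform import Slerp
def plan(*wps,start=None,step=50,show=True):
    """wps: (x,y,z,yaw,[n]) tool-down waypoints; prints rows dx dy dz az-vector between them in tool frame"""
    s=arm.read_state(); p=np.array(s['position']); r=R.from_euler('xyz',s['orientation'],degrees=True)
    if start is not None: p=np.array(start[:3],float); r=R.from_euler('xyz',[180,0,start[3]],degrees=True)
    for w in wps:
        P2=np.array(w[:3],float); r2=R.from_euler('xyz',[180,0,w[3]],degrees=True) if np.isscalar(w[3]) else w[3]
        rv=(r.inv()*r2).as_rotvec()
        n=int(w[4]) if len(w)>4 else max(1,int(np.ceil(max(np.linalg.norm(P2-p)/step,np.linalg.norm(rv)/.17))))
        d=P2-p; print("->",w[:3],n)
        for i in range(n):
            ri=r*R.from_rotvec(rv*i/n)
            print(np.r_[ri.inv().apply(d/n).round(1),(rv/n).round(3)].tolist())
        p,r=P2,r2
D=(685.1,6.7,0.0732)
E
python3 - <<'E'
from h import *
plan((559,-2.5,170,-175.8,14),(559,-2.5,98,-175.8,2))
E
```

```text
-> (559, -2.5, 170) 14
[-36.8, 27.4, 4.4, 0.0, -0.0, 0.023]
[-36.2, 28.3, 4.4, 0.0, -0.0, 0.023]
[-35.5, 29.1, 4.4, 0.0, -0.0, 0.023]
[-34.9, 29.9, 4.4, 0.0, -0.0, 0.023]
[-34.2, 30.7, 4.4, 0.0, -0.0, 0.023]
[-33.5, 31.4, 4.4, 0.0, -0.0, 0.023]
[-32.8, 32.2, 4.4, 0.0, -0.0, 0.023]
[-32.0, 32.9, 4.4, 0.0, -0.0, 0.023]
[-31.3, 33.7, 4.4, 0.0, -0.0, 0.023]
[-30.5, 34.4, 4.4, 0.0, -0.0, 0.023]
[-29.7, 35.0, 4.4, 0.0, -0.0, 0.023]
[-28.9, 35.7, 4.4, 0.0, -0.0, 0.023]
[-28.1, 36.4, 4.4, 0.0, -0.0, 0.023]
[-27.2, 37.0, 4.4, 0.0, -0.0, 0.023]
-> (559, -2.5, 98) 2
[0.0, -0.0, 36.0, 0.0, 0.0, 0.0]
[0.0, -0.0, 36.0, 0.0, 0.0, 0.0]
```

>>> carry_out:
  series:
    - [1,-37,27,4,0,0,0.023]
    - [1,-36,28,4,0,0,0.023]
    - [1,-36,29,4,0,0,0.023]
    - [1,-35,30,4,0,0,0.023]
    - [1,-34,31,4,0,0,0.023]

```text
time_s: 2.52
position: [348.1, -356.3, 211.3]
orientation: [-180.0, 0.0, -164.2]
ft_force: [0.6, -0.1, -0.9]
finger_gap: 1.0
finger_force: 0.0
```

>>> carry_out:
  series:
    - [1,-34,31,4,0,0,0.023]
    - [1,-33,32,4,0,0,0.023]
    - [1,-32,33,4,0,0,0.023]
    - [1,-31,34,4,0,0,0.023]
    - [1,-30,34,4,0,0,0.023]

```text
time_s: 3.15
position: [466.5, -159.8, 191.5]
orientation: [-180.0, 0.0, -170.8]
ft_force: [0.8, -0.8, 0.4]
finger_gap: 1.001
finger_force: 0.0
```

>>> carry_out:
  series:
    - [1,-30,35,4,0,0,0.023]
    - [1,-29,36,4,0,0,0.023]
    - [1,-28,36,4,0,0,0.023]
    - [1,-27,37,4,0,0,0.023]
    - [1,0,0,0,0,0,0]

```text
time_s: 3.78
position: [561.2, -1.6, 174.0]
orientation: [180.0, -0.1, -175.8]
ft_force: [-0.1, -0.7, 0.2]
finger_gap: 0.998
finger_force: 0.0
```

Run:
```python
from h import *
s=arm.read_state();print(s['position'],s['orientation'],s['finger_gap'],s['time_s'])
im=arm.grab_frame("scene");c=cv2.resize(im[100:240,200:380],None,fx=4,fy=4,interpolation=cv2.INTER_CUBIC);cv2.imwrite("pics/l1.png",c[:,:,::-1])
plan((559,-2.5,98,-175.8,3))
```

```text
[561.15284334  -1.57301179 173.97032702] [ 1.79998119e+02 -1.19761014e-01 -1.75846143e+02] 0.9981960305158528 3.775
-> (559, -2.5, 98) 3
[0.5, 0.2, 25.5, -0.0, -0.001, -0.001]
[0.6, 0.2, 25.5, -0.0, -0.001, -0.001]
[0.6, 0.2, 25.5, -0.0, -0.001, -0.001]
```

View pics/l1.png

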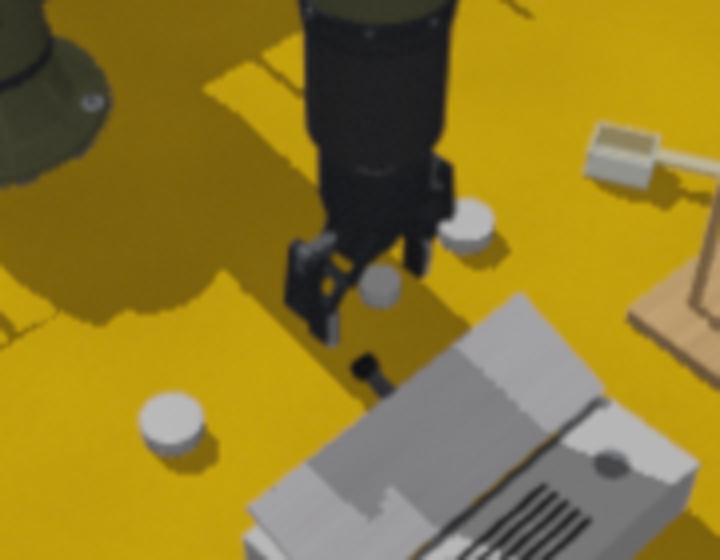

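>>> carry_out:
  series:
    - [1,1,0,26,0,0,0]
    - [1,1,0,26,0,0,0]
    - [1,0,0,25,0,0,0]
    - [1,0,0,0,0,0,0]

```text
time_s: 4.32
position: [557.2, -5.0, 96.7]
orientation: [-180.0, -0.2, -176.1]
ft_force: [0.3, 0.2, 0.1]
finger_gap: 1.0
finger_force: 0.0
```

>>> carry_out:
  series:
    - [-1,0,0,0,0,0,0]
    - [-1,0,0,0,0,0,0]
    - [-1,0,0,0,0,0,0]
    - [-1,0,0,0,0,0,0]
    - [-1,0,0,0,0,0,0]

```text
time_s: 4.95
position: [558.4, -1.9, 98.2]
orientation: [179.8, -0.0, -175.9]
ft_force: [-2.6, 8.1, 1.7]
finger_gap: 0.173
finger_force: 60.8
```

```bash
python3 -c "
import numpy as np
a=np.linspace(.395,1.72,14)
x=137*np.cos(a);z=137*np.sin(a)
print(np.c_[a[1:],np.diff(x),-np.diff(z)].round(1).tolist())"
```

```text
[[0.5, -6.0, -12.6], [0.6, -7.3, -11.9], [0.7, -8.4, -11.1], [0.8, -9.5, -10.2], [0.9, -10.5, -9.2], [1.0, -11.4, -8.1], [1.1, -12.2, -6.9], [1.2, -12.8, -5.6], [1.3, -13.3, -4.3], [1.4, -13.7, -2.9], [1.5, -13.9, -1.5], [1.6, -14.0, -0.1], [1.7, -13.9, 1.4]]
```

>>> carry_out:
  series:
    - [-1,-6,0,-12.6,0,0,0]
    - [-1,-7.3,0,-11.9,0,0,0]
    - [-1,-8.4,0,-11.1,0,0,0]
    - [-1,-9.5,0,-10.2,0,0,0]

```text
time_s: 5.45
position: [588.2, 0.3, 142.0]
orientation: [179.8, -0.3, -175.9]
ft_force: [-3.4, 6.6, -5.4]
finger_gap: 0.169
finger_force: 58.5
```

>>> carry_out:
  series:
    - [-1,-10.5,0,-9.2,0,0,0]
    - [-1,-11.4,0,-8.1,0,0,0]
    - [-1,-12.2,0,-6.9,0,0,0]
    - [-1,-12.8,0,-5.6,0,0,0]

```text
time_s: 5.95
position: [635.3, 3.7, 172.2]
orientation: [179.8, -0.3, -175.9]
ft_force: [-6.4, 5.8, -2.1]
finger_gap: 0.167
finger_force: 58.5
```

Grip holding, forces low; continue.

>>> carry_out:
  series:
    - [-1,-13.3,0,-4.3,0,0,0]
    - [-1,-13.7,0,-2.9,0,0,0]
    - [-1,-13.9,0,-1.5,0,0,0]
    - [-1,-14,0,-0.1,0,0,0]
    - [-1,-13.9,0,1.4,0,0,0]

```text
time_s: 6.58
position: [704.8, 8.7, 180.8]
orientation: [179.8, -0.1, -175.9]
ft_force: [-4.2, 7.5, 1.0]
finger_gap: 0.164
finger_force: 58.4
```

>>> carry_out:
  series:
    - [-1,0,0,0,0,0,0]

```text
time_s: 6.7
position: [705.6, 8.8, 180.8]
orientation: [179.8, -0.0, -175.9]
ft_force: [-0.8, 6.7, 1.4]
finger_gap: 0.166
finger_force: 58.9
```

>>> carry_out:
  series:
    - [0.2,0,0,0,0,0,0]
    - [0.2,0,0,0,0,0,0]
    - [0.2,0,0,0,0,0,0]
    - [0.2,30,0,0,0,0,0]
    - [0.2,40,0,0,0,0,0]

```text
time_s: 7.32
position: [634.7, 1.0, 180.5]
orientation: [-180.0, -0.1, -176.0]
ft_force: [0.5, 0.2, 1.1]
finger_gap: 0.597
finger_force: 0.0
```

>>> carry_out:
  series:
    - [0.2,28,0,30,0,0,0]
    - [0.2,0,0,30,0,0,0]
    - [0.2,0,0,30,0,0,0]
    - [0.2,0,0,0,0,0,0]

```text
time_s: 7.82
position: [605.8, -1.0, 88.9]
orientation: [-180.0, -0.3, -176.0]
ft_force: [0.9, 0.5, 0.2]
finger_gap: 0.6
finger_force: 0.0
```

Run:
```python
from h import *
plan((607.3,1,22,-175.8))
for n in P:
    im=arm.grab_frame(n)
    f=T(*D,[[-78,0,54]]);print(proj(n,f))
    u,v=(284,165)if n=="top" else (300,190)
    c=cv2.resize(im[v-60:v+60,u-80:u+80],None,fx=4,fy=4,interpolation=cv2.INTER_CUBIC)
    cv2.imwrite(f"pics/f_{n}.png",c[:,:,::-1])
a=cv2.imread("pics/f_top.png")
```

```text
-> (607.3, 1, 22) 2
[-1.0, 1.0, 33.4, -0.0, -0.002, -0.002]
[-0.9, 1.0, 33.4, -0.0, -0.002, -0.002]
[[301.93430932 211.98989657]]
[[276.20739511 194.53959385]]
```

View pics/f_scene.png

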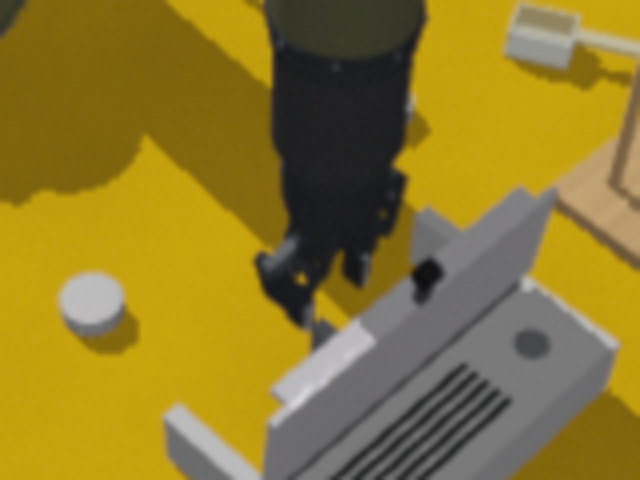

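>>> carry_out:
  series:
    - [0.2,-1,1,22,0,0,0]
    - [0.2,-1,1,22,0,0,0]
    - [0.2,0,0,22,0,0,0]
    - [0.2,0,0,0,0,0,0]

```text
time_s: 8.43
position: [609.1, 1.4, 25.2]
orientation: [-180.0, -0.1, -176.0]
ft_force: [-0.2, -1.2, 0.2]
finger_gap: 0.599
finger_force: 0.0
```

>>> carry_out:
  series:
    - [-1,0,0,0,0,0,0]
    - [-1,0,0,0,0,0,0]
    - [-1,0,0,0,0,0,0]
    - [-1,0,0,0,0,0,0]

```text
time_s: 8.93
position: [610.3, 1.8, 27.2]
orientation: [180.0, 0.2, -176.0]
ft_force: [-0.9, 1.5, 5.2]
finger_gap: 0.154
finger_force: 61.1
```

>>> carry_out:
  series:
    - [-1,7,0,0,0,0,0]
    - [-1,14,0,0,0,0,0]
    - [-1,15,0,0,0,0,0]
    - [-1,15,0,0,0,0,0]
    - [-1,15,0,0,0,0,0]

```text
time_s: 9.55
position: [544.7, -2.9, 27.2]
orientation: [180.0, 0.3, -176.0]
ft_force: [5.3, 0.4, 5.7]
finger_gap: 0.153
finger_force: 61.0
```

>>> carry_out:
  series:
    - [-1,15,0,0,0,0,0]
    - [-1,15,0,0,0,0,0]
    - [-1,15,0,0,0,0,0]
    - [-1,15,0,0,0,0,0]
    - [-1,10,0,0,0,0,0]

```text
time_s: 10.18
position: [474.8, -7.7, 27.2]
orientation: [180.0, 0.3, -176.0]
ft_force: [5.5, 0.5, 5.4]
finger_gap: 0.156
finger_force: 61.0
```

>>> carry_out:
  series:
    - [-1,0,0,0,0,0,0]
    - [0.2,0,0,0,0,0,0]
    - [0.2,0,0,0,0,0,0]
    - [0.2,0,0,-50,0,0,0]
    - [1,0,0,-50,0,0,0]

```text
time_s: 10.8
position: [472.8, -8.3, 125.5]
orientation: [-180.0, -0.2, -176.0]
ft_force: [0.9, 0.3, -0.2]
finger_gap: 0.797
finger_force: 0.0
```

Run:
```python
from h import *
plan((400,-220,180,-130))
```

```text
-> (400, -220, 180) 5
[17.5, -41.2, -10.8, 0.0, -0.001, -0.161]
[23.9, -37.9, -10.8, 0.0, -0.001, -0.161]
[29.6, -33.6, -10.8, 0.0, -0.001, -0.161]
[34.6, -28.4, -10.9, 0.0, -0.001, -0.161]
[38.7, -22.5, -10.9, 0.0, -0.001, -0.161]
```

>>> carry_out:
  series:
    - [1,18,-41,-11,0,0,-0.16]
    - [1,24,-38,-11,0,0,-0.16]
    - [1,30,-34,-11,0,0,-0.16]
    - [1,35,-28,-11,0,0,-0.16]
    - [1,39,-22,-11,0,0,-0.16]

```text
time_s: 11.42
position: [397.6, -220.8, 180.1]
orientation: [179.9, -0.0, -129.9]
ft_force: [0.7, 0.0, -0.5]
finger_gap: 0.999
finger_force: 0.0
```

Run:
```python
from h import *
im=arm.grab_frame("top")
tr=(474+114*np.cos(D[2]),-7.8+114*np.sin(D[2]),D[2]);print(tr)
rec={'wa':-93,'na':-31,'wb':31,'nb':93}
c=cv2.resize(im[130:290,165:345],None,fx=4,fy=3.7,interpolation=cv2.INTER_CUBIC)
for k,y in rec.items():
    w=T(*tr,[[0,y,6]]);u=proj("top",w)[0];print(k,w.round(1),u.round(1))
    t=np.linspace(0,2*np.pi,40);ri=28 if k[0]=='w' else 20
    pts=proj("top",T(*tr,np.c_[ri*np.cos(t),y+ri*np.sin(t),0*t+12]))
    cv2.polylines(c,[np.round((pts+.5-[165,130])*[4,3.7]).astype(np.int32)],True,(255,0,0),1)
cv2.imwrite("pics/t1.png",c[:,:,::-1])
print(caps("top"),caps("scene"),arm.read_state()['position'])
```

```text
(np.float64(587.69471667164), np.float64(0.5373497560978793), 0.0732)
wa [[594.5 -92.2   6. ]] [311.1 202.6]
na [[590.  -30.4   6. ]] [288.5 204.1]
wb [[585.4  31.5   6. ]] [266.  205.6]
nb [[580.9  93.3   6. ]] [243.6 207. ]
[('cap_w1', 0.8, 322, array([429.3, 233.3,  14. ]))] [('cap_w1', 0.71, 168, array([432.6, 229.1,  14. ])), ('cap_w1', 0.68, 201, array([ 438.5, -111.2,   14. ])), ('cap_n1', 0.55, 80, array([438.3, 120.7,  14. ]))] [ 398.55981685 -218.95385605  179.57721707]
```

View pics/t1.png

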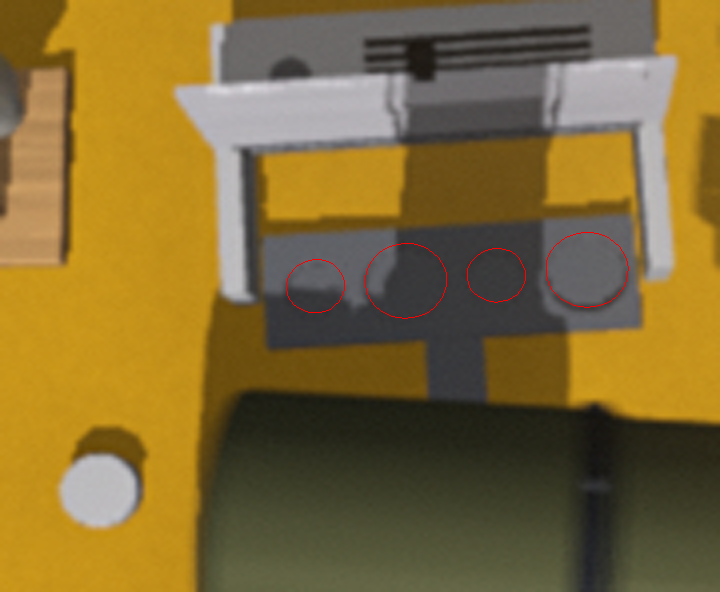

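```bash
cat >> h.py <<'E'
def hullmask(n,pts):
    h=cv2.convexHull(proj(n,pts).astype(np.float32)); big=np.zeros((420*8,560*8),np.uint8)
    cv2.fillConvexPoly(big,np.round((h+.5)*8).astype(np.int32),255)
    return cv2.resize(big,(560,420),interpolation=cv2.INTER_AREA)/255.
def gray(im,lo=.35,hi=.75):  # soft non-yellowness
    im=cv2.GaussianBlur(im,(0,0),.5).astype(float); s=1-im[:,:,2]/np.maximum(im.max(2),1)
    return np.clip((hi-s)/(hi-lo),0,1)
def fit(n,im,model,q0,roi,d):
    g=gray(im); m=roi
    f=lambda q:(np.abs(hullmask(n,model(q))-g)*m).sum()
    q0=np.array(q0,float); S=[q0]+[q0+np.eye(len(q0))[i]*d[i] for i in range(len(q0))]
    r=minimize(f,q0,method='Nelder-Mead',options=dict(initial_simplex=S,xatol=.02,fatol=.02)); return r.x,r.fun
t_=np.linspace(0,2*np.pi,48)
def cyl(r,z0=0,h=20): return lambda q: np.vstack([np.c_[q[0]+r*np.cos(t_),q[1]+r*np.sin(t_),0*t_+z] for z in(z0,z0+h)])
def fitcap(n,im,q0,r):
    roi=(hullmask(n,cyl(r+14)(q0))>0); return fit(n,im,cyl(r),q0,roi,(5,5))
tb=np.array([[x,y,z] for x in(-42,42) for y in(-128,128) for z in(0,12)],float)
def fittray(n,im,q0):
    roi=np.zeros((420,560),bool)
    c,s=np.cos(q0[2]),np.sin(q0[2])
    roi=hullmask(n,T(*q0,np.array([[x,y,z] for x in(-55,60) for y in(-129.5,129.5) for z in(0,)],float)))>.5
    roi&=~(hullmask(n,T(*q0,np.array([[x,y,z] for x in(-140,-30) for y in(-26,26) for z in(0,60)],float)))>0)
    return fit(n,im,lambda q:T(*q,tb),q0,roi,(4,4,.02))
E
python3 - <<'E'
from h import *
for n in ("top","scene"):
    im=arm.grab_frame(n)
    if n=="top":print(fittray(n,im,(587.7,0.5,.0732)))
    for p,r in(((438,-109),26),((430,231),26),((436,122),18)):
        print(n,fitcap(n,im,p,r))
E
```

```text
(array([5.85478437e+02, 7.96483839e-01, 7.56260277e-02]), np.float64(30.449723835218542))
top (array([428.93379498, -99.59845924]), np.float64(452.1620093207714))
top (array([428.70391911, 234.86077742]), np.float64(18.02439526128644))
top (array([428.5012207 , 134.60009766]), np.float64(359.39555134024306))
scene (array([ 436.32961079, -107.35030654]), np.float64(11.209585056347235))
scene (array([427.21111476, 232.62087798]), np.float64(8.627874107433353))
scene (array([432.60465479, 124.2304976 ]), np.float64(5.0416964854858595))
```

Run:
```python
from h import *
plan((436.3,-107.4,70,-85.8),(436.3,-107.4,4,-85.8,2))
```

```text
-> (436.3, -107.4, 70) 5
[-21.9, 8.6, 22.0, 0.0, 0.0, -0.155]
[-23.0, 5.1, 22.0, 0.0, 0.0, -0.155]
[-23.5, 1.5, 22.0, 0.0, 0.0, -0.155]
[-23.4, -2.1, 22.0, 0.0, 0.0, -0.155]
[-22.8, -5.7, 22.0, 0.0, 0.0, -0.155]
-> (436.3, -107.4, 4) 2
[0.0, -0.0, 33.0, 0.0, 0.0, 0.0]
[0.0, -0.0, 33.0, 0.0, 0.0, 0.0]
```

>>> carry_out:
  series:
    - [1,-22,9,22,0,0,-0.155]
    - [1,-23,5,22,0,0,-0.155]
    - [1,-23,1,22,0,0,-0.155]
    - [1,-23,-2,22,0,0,-0.155]
    - [1,-23,-6,22,0,0,-0.155]

```text
time_s: 12.5
position: [436.7, -107.3, 69.5]
orientation: [180.0, 0.0, -85.4]
ft_force: [0.6, 0.7, -0.0]
finger_gap: 1.0
finger_force: 0.0
```

>>> carry_out:
  series:
    - [1,0,0,0,0,0,0]
    - [1,0,0,0,0,0,0]

```text
time_s: 12.75
position: [436.8, -108.8, 71.0]
orientation: [-180.0, -0.0, -85.8]
ft_force: [-0.8, 0.7, -0.1]
finger_gap: 0.997
finger_force: 0.0
```

Run:
```python
from h import *
plan((436.3,-107.4,4,-85.8,3))
im=arm.grab_frame("scene");cv2.imwrite("pics/p1.png",cv2.resize(im[140:260,190:350],None,fx=4,fy=4)[:,:,::-1])
```

```text
-> (436.3, -107.4, 4) 3
[-0.5, 0.2, 22.3, -0.0, -0.0, -0.0]
[-0.5, 0.2, 22.3, -0.0, -0.0, -0.0]
[-0.5, 0.1, 22.3, -0.0, -0.0, -0.0]
```

View pics/p1.png

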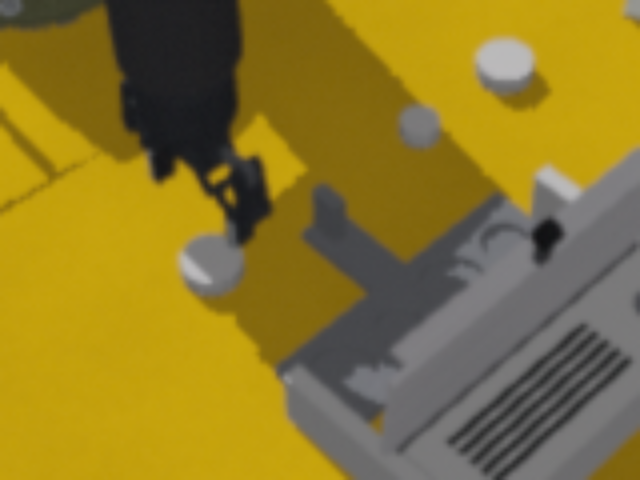

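>>> carry_out:
  series:
    - [1,-0.5,0.2,22,0,0,0]
    - [1,-0.5,0.2,22,0,0,0]
    - [1,-0.5,0.1,22,0,0,0]
    - [1,0,0,0,0,0,0]

```text
time_s: 13.3
position: [435.0, -107.9, 3.6]
orientation: [179.9, -0.0, -85.9]
ft_force: [-0.2, -0.2, -0.1]
finger_gap: 0.998
finger_force: 0.0
```

>>> carry_out:
  series:
    - [-1,0,0,0,0,0,0]
    - [-1,0,0,0,0,0,0]
    - [-1,0,0,0,0,0,0]
    - [-1,0,0,0,0,0,0]

```text
time_s: 13.8
position: [437.2, -107.5, 6.3]
orientation: [-179.8, -0.0, -85.7]
ft_force: [-0.7, 0.3, 5.5]
finger_gap: 0.577
finger_force: 62.2
```

Run:
```python
from h import *
s=arm.read_state();print(s['position'])
p=s['position']
plan((p[0],p[1],70,-85.8,2),(592.5,-91.9,80,-85.8,5),(592.5,-91.9,16,-85.8,3))
```

```text
[ 437.2051814  -107.51054931    6.32472434]
-> (np.float64(437.2051813980685), np.float64(-107.51054931033175), 70) 2
[0.0, -0.1, -31.8, -0.002, -0.0, 0.0]
[0.0, -0.0, -31.8, -0.002, -0.0, 0.0]
-> (592.5, -91.9, 80) 5
[-0.8, -31.2, -2.0, 0.0, 0.0, 0.0]
[-0.8, -31.2, -2.0, 0.0, 0.0, 0.0]
[-0.8, -31.2, -2.0, 0.0, 0.0, 0.0]
[-0.8, -31.2, -2.0, 0.0, 0.0, 0.0]
[-0.8, -31.2, -2.0, 0.0, 0.0, 0.0]
-> (592.5, -91.9, 16) 3
[0.0, -0.0, 21.3, 0.0, 0.0, 0.0]
[0.0, -0.0, 21.3, 0.0, 0.0, 0.0]
[0.0, -0.0, 21.3, 0.0, 0.0, 0.0]
```

>>> carry_out:
  series:
    - [-1,0,0,-32,0,0,0]
    - [-1,0,0,-32,0,0,0]
    - [-1,-1,-31,-2,0,0,0]
    - [-1,-1,-31,-2,0,0,0]
    - [-1,-1,-31,-2,0,0,0]

```text
time_s: 14.42
position: [529.6, -97.3, 74.9]
orientation: [-179.9, 0.0, -85.8]
ft_force: [-0.1, -0.1, -0.9]
finger_gap: 0.577
finger_force: 62.3
```

>>> carry_out:
  series:
    - [-1,-1,-31,-2,0,0,0]
    - [-1,-1,-31,-2,0,0,0]
    - [-1,0,0,0,0,0,0]
    - [-1,0,0,0,0,0,0]

```text
time_s: 14.92
position: [589.8, -90.9, 78.2]
orientation: [180.0, 0.0, -85.8]
ft_force: [-0.6, 0.2, 0.1]
finger_gap: 0.574
finger_force: 62.3
```

Run:
```python
from h import *
plan((592.5,-91.9,20,-85.8,3))
print(arm.read_state()['finger_gap'])
for n in("top","scene"):
    im=arm.grab_frame(n)
    z=arm.read_state()['position'][2]-6.3
    if n=="scene":
        q0=(592,-92);print(fit(n,im,cyl(26,z),q0,hullmask(n,cyl(40,z)(q0))>0,(5,5)))
    cv2.imwrite(f"pics/q_{n}.png",cv2.resize(im[130:250,230:390],None,fx=4,fy=4)[:,:,::-1])
```

```text
-> (592.5, -91.9, 20) 3
[0.4, -0.9, 19.4, 0.0, 0.0, 0.0]
[0.4, -0.9, 19.4, 0.0, 0.0, 0.0]
[0.4, -0.9, 19.4, 0.0, 0.0, 0.0]
0.5742440060324214
(array([ 604.56775886, -100.09480846]), np.float64(274.5248130616049))
```

View pics/q_scene.png

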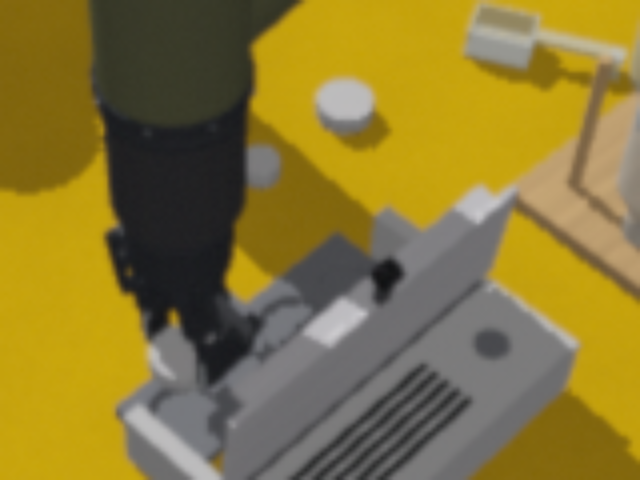

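>>> carry_out:
  series:
    - [-1,0.4,-0.9,20,0,0,0]
    - [-1,0.3,-0.9,20,0,0,0]
    - [-1,0.3,-0.9,18,0,0,0]
    - [-1,0,0,0,0,0,0]
    - [-1,0,0,0,0,0,0]

```text
time_s: 15.65
position: [593.2, -91.8, 20.6]
orientation: [-180.0, -0.0, -85.7]
ft_force: [-0.1, -1.0, 0.6]
finger_gap: 0.577
finger_force: 61.9
```

>>> carry_out:
  series:
    - [-1,0,0,3,0,0,0]
    - [-1,0,0,3,0,0,0]
    - [-1,0,0,0,0,0,0]
    - [-1,0,0,0,0,0,0]

```text
time_s: 16.15
position: [592.9, -92.1, 15.5]
orientation: [-180.0, -0.0, -85.8]
ft_force: [-4.1, -0.9, 4.8]
finger_gap: 0.577
finger_force: 62.5
```

>>> carry_out:
  series:
    - [-1,0,1,0,0,0,0]
    - [-1,0,0,2,0,0,0]
    - [-1,0,0,0,0,0,0]
    - [-1,0,0,0,0,0,0]

```text
time_s: 16.65
position: [592.0, -91.8, 12.4]
orientation: [-180.0, -0.0, -85.8]
ft_force: [-1.0, 0.4, 2.8]
finger_gap: 0.576
finger_force: 62.3
```

>>> carry_out:
  series:
    - [0.6,0,0,0,0,0,0]
    - [0.6,0,0,0,0,0,0]
    - [0.6,0,0,-30,0,0,0]
    - [0.6,0,0,-50,0,0,0]
    - [1,0,0,0,0,0,0]

```text
time_s: 17.27
position: [594.5, -91.9, 97.5]
orientation: [-179.5, -0.0, -85.7]
ft_force: [-0.6, 0.2, -0.6]
finger_gap: 0.982
finger_force: 0.0
```

Run:
```python
from h import *
plan((432.6,124.2,100,-85.8))
```

```text
-> (432.6, 124.2, 100) 6
[-37.9, 24.2, -0.7, -0.001, -0.0, 0.0]
[-37.9, 24.2, -0.6, -0.001, -0.0, 0.0]
[-37.9, 24.2, -0.6, -0.001, -0.0, 0.0]
[-37.9, 24.3, -0.5, -0.001, -0.0, 0.0]
[-37.9, 24.3, -0.5, -0.001, -0.0, 0.0]
[-37.9, 24.3, -0.5, -0.001, -0.0, 0.0]
```

>>> carry_out:
  series:
    - [1,-38,24,0,0,0,0]
    - [1,-38,24,0,0,0,0]
    - [1,-38,24,0,0,0,0]
    - [1,-38,24,0,0,0,0]
    - [1,-38,24,0,0,0,0]

```text
time_s: 17.9
position: [457.0, 89.8, 91.6]
orientation: [180.0, 0.0, -85.8]
ft_force: [-0.5, 2.0, -0.0]
finger_gap: 1.002
finger_force: 0.0
```

Run:
```python
from h import *
im=arm.grab_frame("scene")
for p,r in(((427,232),26),((432.6,124.2),18)): print(fitcap("scene",im,p,r))
im=arm.grab_frame("top");print(fittray("top",im,(585.5,.8,.0756)))
print(fit("top",im,cyl(26,6),(592,-92),hullmask("top",cyl(28,6)((592,-92)))>0,(3,3)))
print(caps("top"),caps("scene"))
plan((432.6,124.2,60,-85.8),(432.6,124.2,3,-85.8,3))
```

```text
(array([426.65423584, 232.521698  ]), np.float64(69.53472048132853))
(array([432.44489441, 124.94855804]), np.float64(29.272328740516873))
(array([5.85260859e+02, 9.63681102e-01, 7.35716636e-02]), np.float64(35.53713831931072))
(array([591.99523926, -90.50219727]), np.float64(86.81960784313725))
[('cap_w1', 0.7, 297, array([594., -91.,  14.]))] [('cap_w1', 0.7, 131, array([434.9, 231.1,  14. ])), ('cap_w1', 0.47, 181, array([592.8, -89.4,  14. ])), ('cap_n1', 0.42, 86, array([437.8, 120.3,  14. ]))]
-> (432.6, 124.2, 60) 2
[-18.9, 11.6, 16.0, 0.0, -0.0, -0.0]
[-18.9, 11.6, 16.0, 0.0, -0.0, -0.0]
-> (432.6, 124.2, 3) 3
[0.0, -0.0, 19.0, 0.0, 0.0, 0.0]
[0.0, -0.0, 19.0, 0.0, 0.0, 0.0]
[0.0, -0.0, 19.0, 0.0, 0.0, 0.0]
```

>>> carry_out:
  series:
    - [1,-19,12,16,0,0,0]
    - [1,-19,12,16,0,0,0]
    - [1,0,0,20,0,0,0]
    - [1,0,0,0,0,0,0]
    - [1,0,0,0,0,0,0]

```text
time_s: 18.92
position: [432.1, 124.6, 41.0]
orientation: [-180.0, -0.0, -85.8]
ft_force: [0.5, -0.4, 0.7]
finger_gap: 1.003
finger_force: 0.0
```

Run:
```python
from h import *
plan((432.6,124.2,3.5,-85.8,2))
```

```text
-> (432.6, 124.2, 3.5) 2
[0.2, -0.2, 18.8, -0.0, -0.0, -0.0]
[0.2, -0.3, 18.8, -0.0, -0.0, -0.0]
```

>>> carry_out:
  series:
    - [1,0.2,0,19,0,0,0]
    - [1,0.2,0,18,0,0,0]
    - [1,0,0,0,0,0,0]

```text
time_s: 19.3
position: [431.2, 123.9, 3.0]
orientation: [179.9, -0.0, -85.8]
ft_force: [-0.7, 0.8, 1.3]
finger_gap: 0.999
finger_force: 0.0
```

>>> carry_out:
  series:
    - [-1,0,0,0,0,0,0]
    - [-1,0,0,0,0,0,0]
    - [-1,0,0,0,0,0,0]
    - [-1,0,0,0,0,0,0]

```text
time_s: 19.8
position: [432.2, 124.9, 4.5]
orientation: [-179.9, 0.0, -85.7]
ft_force: [-0.9, 0.0, 5.3]
finger_gap: 0.385
finger_force: 60.1
```

Run:
```python
from h import *
s=arm.read_state();print(s['position']);p=s['position']
t=T(585.4,.9,.0745,[[0,93,6],[0,31,6]]);print(t)
plan((p[0],p[1],p[2]+75,-85.8,2),(t[0,0],t[0,1],p[2]+75,-85.8,4))
```

```text
[432.15967947 124.92560898   4.47184533]
[[578.47790737  93.64203272   6.        ]
 [583.09263579  31.81401091   6.        ]]
-> (np.float64(432.1596794703882), np.float64(124.92560898480967), np.float64(79.47184533369044)) 2
[-0.0, -0.1, -37.5, -0.001, 0.0, 0.001]
[-0.0, -0.0, -37.5, -0.001, 0.0, 0.001]
-> (np.float64(578.477907372803), np.float64(93.64203272335853), np.float64(79.47184533369044)) 4
[10.5, -35.9, -0.0, 0.0, 0.0, 0.0]
[10.5, -35.9, -0.0, 0.0, 0.0, 0.0]
[10.5, -35.9, -0.0, 0.0, 0.0, 0.0]
[10.5, -35.9, -0.0, 0.0, 0.0, 0.0]
```

>>> carry_out:
  series:
    - [-1,0,0,-37,0,0,0]
    - [-1,0,0,-38,0,0,0]
    - [-1,10.5,-36,0,0,0,0]
    - [-1,10.5,-36,0,0,0,0]
    - [-1,10.5,-36,0,0,0,0]

```text
time_s: 20.42
position: [542.5, 100.9, 78.1]
orientation: [180.0, 0.0, -85.8]
ft_force: [-1.1, -0.3, 0.7]
finger_gap: 0.396
finger_force: 59.9
```

>>> carry_out:
  series:
    - [-1,10.5,-36,0,0,0,0]
    - [-1,0,0,20,0,0,0]
    - [-1,0,0,20,0,0,0]
    - [-1,0,0,0,0,0,0]
    - [-1,0,0,0,0,0,0]

```text
time_s: 21.05
position: [578.0, 93.6, 38.9]
orientation: [-180.0, -0.0, -85.7]
ft_force: [0.2, -0.1, -0.2]
finger_gap: 0.387
finger_force: 59.9
```

Run:
```python
from h import *
s=arm.read_state();print(s['position'],s['finger_gap'])
plan((578.4,93.6,18,-85.8,2))
```

```text
[577.9939402   93.6205469   38.93652316] 0.38691409790016507
-> (578.4, 93.6, 18) 2
[0.0, -0.2, 10.5, -0.0, -0.0, 0.001]
[0.0, -0.2, 10.5, -0.0, -0.0, 0.001]
```

>>> carry_out:
  series:
    - [-1,0,0,10,0,0,0]
    - [-1,0,0,10,0,0,0]
    - [-1,0,0,4,0,0,0]
    - [-1,0,0,4,0,0,0]
    - [-1,0,0,0,0,0,0]

```text
time_s: 21.68
position: [578.4, 93.3, 11.5]
orientation: [-180.0, -0.0, -85.7]
ft_force: [-3.0, -0.7, 5.8]
finger_gap: 0.39
finger_force: 63.9
```

>>> carry_out:
  series:
    - [-1,0,0,0,0,0,0]
    - [-1,0,0,0,0,0,0]

```text
time_s: 21.92
position: [578.3, 93.2, 11.5]
orientation: [-180.0, -0.0, -85.7]
ft_force: [-4.0, 0.8, 6.1]
finger_gap: 0.391
finger_force: 63.9
```

>>> carry_out:
  series:
    - [-1,0,1,0,0,0,0]
    - [-1,0,0,1,0,0,0]
    - [-1,0,0,0,0,0,0]
    - [-1,0,0,0,0,0,0]

```text
time_s: 22.42
position: [578.3, 93.3, 11.5]
orientation: [-179.8, -0.0, -85.7]
ft_force: [-3.0, -0.6, 9.6]
finger_gap: 0.393
finger_force: 65.9
```

>>> carry_out:
  series:
    - [0.3,0,0,0,0,0,0]
    - [0.3,0,0,0,0,0,0]
    - [0.3,0,0,0,0,0,0]
    - [0.5,0,0,-35,0,0,0]
    - [0.5,0,0,-50,0,0,0]

```text
time_s: 23.05
position: [576.0, 92.8, 93.2]
orientation: [179.8, -0.1, -85.8]
ft_force: [1.0, 0.3, 0.7]
finger_gap: 0.753
finger_force: 0.0
```

Run:
```python
from h import *
plan((427,232.6,100,-85.8))
```

```text
-> (427, 232.6, 100) 5
[-30.1, 27.6, -1.3, 0.001, -0.0, 0.0]
[-30.1, 27.7, -1.3, 0.001, -0.0, 0.0]
[-30.1, 27.7, -1.3, 0.001, -0.0, 0.0]
[-30.1, 27.7, -1.3, 0.001, -0.0, 0.0]
[-30.1, 27.7, -1.3, 0.001, -0.0, 0.0]
```

>>> carry_out:
  series:
    - [1,-30,28,0,0,0,0]
    - [1,-30,28,0,0,0,0]
    - [1,-30,28,0,0,0,0]
    - [1,-30,28,0,0,0,0]
    - [1,-28,26,0,0,0,0]

```text
time_s: 23.68
position: [427.5, 231.4, 94.2]
orientation: [180.0, 0.0, -85.8]
ft_force: [0.1, 0.3, 0.3]
finger_gap: 1.001
finger_force: 0.0
```

Run:
```python
from h import *
im=arm.grab_frame("scene")
print(fitcap("scene",im,(427,232),26))
it=arm.grab_frame("top");print(fittray("top",it,(585.5,.8,.0756)));print(caps("scene"))
a=cv2.resize(im[150:250,240:370],(700,540),interpolation=cv2.INTER_CUBIC)
cv2.imwrite("pics/s2.png",a[:,:,::-1])
plan((427,232.6,40,-85.8),(427,232.6,3.5,-85.8,2))
```

```text
(array([427.25610091, 232.67359372]), np.float64(8.567583384858736))
(array([5.85269901e+02, 8.90429482e-01, 7.20559866e-02]), np.float64(15.097817043099889))
[('cap_w1', 0.58, 210, array([591.9, -90.4,  14. ])), ('cap_w1', 0.5, 168, array([434. , 228.2,  14. ])), ('cap_n1', 0.66, 76, array([574.7,  94. ,  14. ]))]
-> (427, 232.6, 40) 2
[-1.1, 0.8, 27.1, -0.0, -0.0, 0.001]
[-1.1, 0.8, 27.1, -0.0, -0.0, 0.001]
-> (427, 232.6, 3.5) 2
[0.0, -0.0, 18.3, 0.0, 0.0, 0.0]
[0.0, -0.0, 18.3, 0.0, 0.0, 0.0]
```

View pics/s2.png

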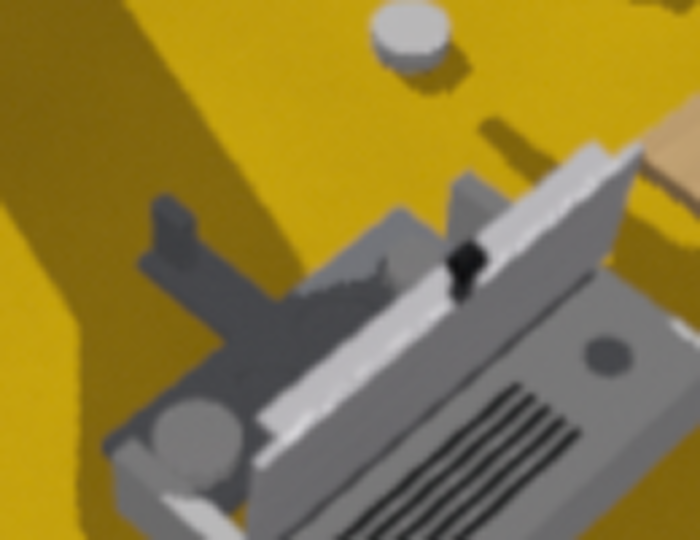

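>>> carry_out:
  series:
    - [1,-1,1,27,0,0,0]
    - [1,-1,1,27,0,0,0]
    - [1,0,0,0,0,0,0]
    - [1,0,0,0,0,0,0]

```text
time_s: 24.42
position: [427.4, 232.3, 41.4]
orientation: [-179.9, 0.0, -85.8]
ft_force: [0.7, -0.3, 0.0]
finger_gap: 0.998
finger_force: 0.0
```

Run:
```python
from h import *
plan((427.2,232.6,3.5,-85.8,2))
```

```text
-> (427.2, 232.6, 3.5) 2
[-0.1, 0.1, 19.0, -0.001, 0.0, -0.0]
[-0.1, 0.1, 19.0, -0.001, 0.0, -0.0]
```

>>> carry_out:
  series:
    - [1,0,0,19,0,0,0]
    - [1,0,0,18,0,0,0]
    - [1,0,0,0,0,0,0]

```text
time_s: 24.8
position: [426.0, 231.8, 2.2]
orientation: [179.9, -0.1, -85.8]
ft_force: [-0.5, -0.3, 0.4]
finger_gap: 0.998
finger_force: 0.0
```

>>> carry_out:
  series:
    - [-1,0,0,0,0,0,0]
    - [-1,0,0,0,0,0,0]
    - [-1,0,0,0,0,0,0]
    - [-1,0,0,0,0,0,0]

```text
time_s: 25.3
position: [427.3, 233.2, 4.9]
orientation: [-179.9, 0.1, -85.7]
ft_force: [-1.3, 0.7, 6.7]
finger_gap: 0.58
finger_force: 62.5
```

Run:
```python
from h import *
s=arm.read_state();print(s['position']);p=s['position']
plan((p[0],p[1],p[2]+80,-85.8,2),(582.9,31.8,p[2]+80,-85.8,6))
```

```text
[427.2790874  233.16968371   4.87382043]
-> (np.float64(427.279087401754), np.float64(233.16968370770587), np.float64(84.87382043355348)) 2
[-0.1, -0.1, -40.0, -0.001, 0.001, 0.001]
[-0.0, -0.0, -40.0, -0.001, 0.001, 0.001]
-> (582.9, 31.8, np.float64(84.87382043355348)) 6
[35.4, -23.4, -0.0, 0.0, 0.0, 0.0]
[35.4, -23.4, -0.0, 0.0, 0.0, 0.0]
[35.4, -23.4, -0.0, 0.0, 0.0, 0.0]
[35.4, -23.4, -0.0, 0.0, 0.0, 0.0]
[35.4, -23.4, -0.0, 0.0, 0.0, 0.0]
[35.4, -23.4, -0.0, 0.0, 0.0, 0.0]
```

>>> carry_out:
  series:
    - [-1,0,0,-40,0,0,0]
    - [-1,0,0,-40,0,0,0]
    - [-1,35,-23,0,0,0,0]
    - [-1,35,-23,0,0,0,0]
    - [-1,35,-23,0,0,0,0]

```text
time_s: 25.92
position: [503.6, 132.0, 83.4]
orientation: [-180.0, 0.0, -85.7]
ft_force: [1.7, 0.1, -0.2]
finger_gap: 0.579
finger_force: 62.3
```

>>> carry_out:
  series:
    - [-1,36,-24,0,0,0,0]
    - [-1,36,-24,0,0,0,0]
    - [-1,35,-23,0,0,0,0]
    - [-1,0,0,0,0,0,0]
    - [-1,0,0,0,0,0,0]

```text
time_s: 26.55
position: [581.5, 31.4, 82.9]
orientation: [180.0, 0.0, -85.8]
ft_force: [0.2, 0.6, 0.6]
finger_gap: 0.582
finger_force: 62.3
```

Run:
```python
from h import *
s=arm.read_state();print(s['position'],s['finger_gap'])
plan((582.8,31.8,19,-85.8,4))
```

```text
[581.47080942  31.44156544  82.89636635] 0.582057960146429
-> (582.8, 31.8, 19) 4
[-0.1, -0.4, 16.0, 0.0, 0.0, 0.0]
[-0.1, -0.3, 16.0, 0.0, 0.0, 0.0]
[-0.1, -0.3, 16.0, 0.0, 0.0, 0.0]
[-0.1, -0.3, 16.0, 0.0, 0.0, 0.0]
```

>>> carry_out:
  series:
    - [-1,0,-0.4,16,0,0,0]
    - [-1,0,-0.4,16,0,0,0]
    - [-1,0,-0.4,16,0,0,0]
    - [-1,0,0,16,0,0,0]
    - [-1,0,0,0,0,0,0]

```text
time_s: 27.18
position: [581.7, 31.3, 17.1]
orientation: [179.8, -0.0, -85.8]
ft_force: [0.6, 0.6, 0.2]
finger_gap: 0.577
finger_force: 62.3
```

>>> carry_out:
  series:
    - [-1,0,0,3,0,0,0]
    - [-1,0,0,3,0,0,0]
    - [-1,0,0,2,0,0,0]
    - [-1,0,0,0,0,0,0]
    - [-1,0,0,0,0,0,0]

```text
time_s: 27.8
position: [583.1, 31.5, 11.5]
orientation: [-180.0, 0.0, -85.8]
ft_force: [-0.2, -1.0, -0.7]
finger_gap: 0.578
finger_force: 62.4
```

>>> carry_out:
  series:
    - [0.5,0,0,0,0,0,0]
    - [0.5,0,0,0,0,0,0]
    - [0.5,0,0,-30,0,0,0]
    - [0.5,0,0,-60,0,0,0]
    - [0.5,0,0,-30,0,0,0]

```text
time_s: 28.42
position: [584.2, 31.5, 135.4]
orientation: [-179.7, 0.0, -85.7]
ft_force: [0.1, 0.2, -0.2]
finger_gap: 0.75
finger_force: 0.0
```

>>> carry_out:
  series:
    - [0.2,40,40,0,0,0,0.16]
    - [0.2,40,35,0,0,0,0]
    - [0.2,40,35,0,0,0,0]
    - [0.2,50,10,0,0,0,0]
    - [0.2,40,0,0,0,0,0]

```text
time_s: 29.05
position: [451.0, -175.2, 132.2]
orientation: [-179.9, 0.0, -94.9]
ft_force: [0.8, -1.0, 0.5]
finger_gap: 0.6
finger_force: 0.0
```

Run:
```python
from h import *
print(arm.read_state()['position'])
it=arm.grab_frame("top");print(fittray("top",it,(585.5,.8,.0756)))
a=cv2.resize(it[140:270,200:350],(780,600),interpolation=cv2.INTER_CUBIC)
cv2.imwrite("pics/s3.png",a[:,:,::-1]);print(caps("top"),caps("scene"))
```

```text
[ 450.98200794 -175.24555953  132.1693125 ]
(array([5.85166139e+02, 8.55990923e-01, 7.23841377e-02]), np.float64(353.3502022788705))
[('cap_w1', 0.64, 259, array([585.2,  32.6,  14. ])), ('cap_w1', 0.57, 310, array([593.3, -91.9,  14. ])), ('cap_n1', 0.68, 151, array([579.9,  94.4,  14. ]))] [('cap_w1', 0.51, 185, array([590.9, -90.6,  14. ])), ('cap_w1', 0.47, 143, array([574.9,  32.1,  14. ])), ('cap_n1', 0.65, 75, array([575.7,  93.3,  14. ]))]
```

View pics/s3.png

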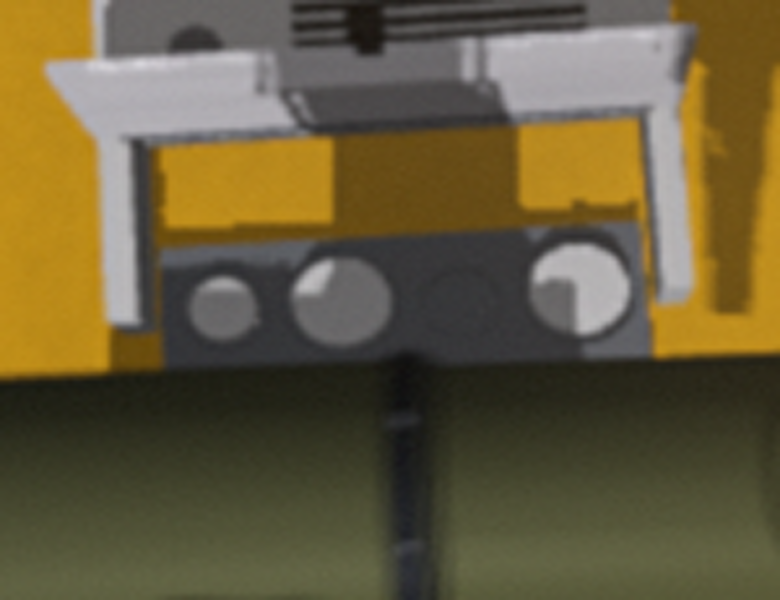

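Run:
```python
from h import *
plan((473,-7.4,100,-175.8,9))
```

```text
-> (473, -7.4, 100) 9
[-18.5, -0.8, 3.5, 0.0, 0.0, 0.157]
[-18.4, 2.1, 3.5, 0.0, 0.0, 0.157]
[-17.9, 5.0, 3.5, 0.0, 0.0, 0.157]
[-16.9, 7.7, 3.5, 0.0, 0.0, 0.157]
[-15.5, 10.3, 3.5, 0.0, 0.0, 0.157]
[-13.7, 12.6, 3.5, 0.0, 0.0, 0.157]
[-11.5, 14.5, 3.5, 0.0, 0.0, 0.157]
[-9.1, 16.2, 3.5, 0.0, 0.0, 0.157]
[-6.5, 17.4, 3.5, 0.0, 0.0, 0.157]
```

>>> carry_out:
  series:
    - [0.2,-19,-1,4,0,0,0.157]
    - [0.2,-18,2,4,0,0,0.157]
    - [0.2,-18,5,3,0,0,0.157]
    - [0.2,-17,8,3,0,0,0.157]
    - [0.2,-15,10,4,0,0,0.157]

```text
time_s: 30.02
position: [463.8, -80.3, 113.3]
orientation: [-180.0, 0.0, -140.1]
ft_force: [-0.0, 0.1, 0.9]
finger_gap: 0.602
finger_force: 0.0
```

>>> carry_out:
  series:
    - [0.2,-14,13,4,0,0,0.157]
    - [0.2,-12,14,3,0,0,0.157]
    - [0.2,-9,16,3,0,0,0.157]
    - [0.2,-6,17,4,0,0,0.157]
    - [0.2,0,0,0,0,0,0]

```text
time_s: 30.65
position: [473.1, -7.1, 99.0]
orientation: [180.0, -0.0, -175.7]
ft_force: [-0.7, -1.0, 0.2]
finger_gap: 0.602
finger_force: 0.0
```

Run:
```python
from h import *
plan((472.5,-7.4,21,-175.8,4))
im=arm.grab_frame("scene")
cv2.imwrite("pics/s4.png",cv2.resize(im[120:255,220:400],(720,540))[:,:,::-1])
```

```text
-> (472.5, -7.4, 21) 4
[0.1, -0.1, 19.5, 0.0, -0.0, 0.001]
[0.1, -0.1, 19.5, 0.0, -0.0, 0.001]
[0.2, -0.1, 19.5, 0.0, -0.0, 0.001]
[0.2, -0.1, 19.5, 0.0, -0.0, 0.001]
```

Grip the fin and push in slowly (136 mm, last part finer, watching force).

>>> carry_out:
  series:
    - [0.2,0,0,20,0,0,0]
    - [0.2,0,0,20,0,0,0]
    - [0.2,0,0,20,0,0,0]
    - [0.2,0,0,16,0,0,0]
    - [0.2,0,0,0,0,0,0]

```text
time_s: 31.32
position: [472.5, -9.1, 22.2]
orientation: [-180.0, -0.1, -175.8]
ft_force: [-0.6, -0.4, -0.5]
finger_gap: 0.6
finger_force: 0.0
```

>>> carry_out:
  series:
    - [-1,0,0,0,0,0,0]
    - [-1,0,0,0,0,0,0]
    - [-1,0,0,0,0,0,0]
    - [-1,0,0,0,0,0,0]

```text
time_s: 31.82
position: [473.9, -8.5, 24.4]
orientation: [180.0, 0.1, -175.9]
ft_force: [-1.7, 2.0, 5.2]
finger_gap: 0.151
finger_force: 59.5
```

>>> carry_out:
  series:
    - [-1,-5,0,0,0,0,0]
    - [-1,-10,0,0,0,0,0]
    - [-1,-10,0,0,0,0,0]
    - [-1,-10,0,0,0,0,0]
    - [-1,-10,0,0,0,0,0]

```text
time_s: 32.45
position: [518.0, -6.0, 24.4]
orientation: [-179.9, -0.1, -175.9]
ft_force: [-8.2, -1.1, 11.1]
finger_gap: 0.154
finger_force: 60.1
```

>>> carry_out:
  series:
    - [-1,-10,0,0,0,0,0]
    - [-1,-10,0,0,0,0,0]
    - [-1,-10,0,0,0,0,0]
    - [-1,-10,0,0,0,0,0]
    - [-1,-10,0,0,0,0,0]

```text
time_s: 33.08
position: [567.8, -2.4, 24.4]
orientation: [-179.9, -0.1, -175.9]
ft_force: [-7.0, -0.4, 8.3]
finger_gap: 0.154
finger_force: 60.1
```

>>> carry_out:
  series:
    - [-1,-10,0,0,0,0,0]
    - [-1,-10,0,0,0,0,0]
    - [-1,-6,0,0,0,0,0]
    - [-1,-4,0,0,0,0,0]
    - [-1,0,0,0,0,0,0]

```text
time_s: 33.7
position: [598.1, -0.2, 24.4]
orientation: [-179.9, -0.0, -175.9]
ft_force: [-3.6, -1.4, 8.3]
finger_gap: 0.15
finger_force: 59.8
```

>>> carry_out:
  series:
    - [-1,-4,0,0,0,0,0]
    - [-1,-4,0,0,0,0,0]
    - [-1,-2,0,0,0,0,0]
    - [-1,0,0,0,0,0,0]

```text
time_s: 34.2
position: [607.7, 0.5, 24.4]
orientation: [-180.0, -0.0, -175.9]
ft_force: [-6.1, -1.1, 7.8]
finger_gap: 0.153
finger_force: 59.9
```

>>> carry_out:
  series:
    - [-1,-2,0,0,0,0,0]
    - [-1,-2,0,0,0,0,0]
    - [-1,0,0,0,0,0,0]

```text
time_s: 34.58
position: [610.6, 0.7, 24.4]
orientation: [-179.9, -0.2, -175.9]
ft_force: [-10.7, 1.6, 11.2]
finger_gap: 0.152
finger_force: 60.3
```

>>> carry_out:
  series:
    - [-1,-2,0,0,0,0,0]
    - [-1,0,0,0,0,0,0]

```text
time_s: 34.83
position: [610.6, 0.8, 24.4]
orientation: [-179.9, -0.4, -175.9]
ft_force: [-21.8, 1.4, 17.2]
finger_gap: 0.154
finger_force: 61.1
```

>>> carry_out:
  series:
    - [-1,-2,0,0,0,0,0]
    - [-1,0,0,0,0,0,0]

```text
time_s: 35.08
position: [610.6, 0.8, 24.3]
orientation: [-179.9, -0.7, -175.9]
ft_force: [-30.3, 1.9, 22.8]
finger_gap: 0.156
finger_force: 61.9
```

>>> carry_out:
  series:
    - [-1,3,0,0,0,0,0]
    - [0.2,0,0,0,0,0,0]
    - [0.2,0,0,0,0,0,0]
    - [0.2,0,0,-30,0,0,0]
    - [0.2,0,0,-40,0,0,0]

```text
time_s: 35.7
position: [612.2, 1.2, 92.3]
orientation: [-180.0, -0.2, -175.9]
ft_force: [1.1, 0.4, 0.9]
finger_gap: 0.601
finger_force: 0.0
```

>>> carry_out:
  series:
    - [0.2,0,0,-40,0,0,0]
    - [0.2,-10,0,-46,0,0,0]
    - [0.2,0,0,0,0,0,0]
    - [0.2,0,0,0,0,0,0]

```text
time_s: 36.2
position: [622.8, 2.2, 178.3]
orientation: [180.0, -0.1, -175.9]
ft_force: [0.5, 0.7, -0.6]
finger_gap: 0.598
finger_force: 0.0
```

Run:
```python
from h import *
plan((705.6,8.8,181,-175.9,4))
im=arm.grab_frame("scene"); print(caps("scene"))
a=cv2.resize(im[120:255,220:400],(720,540),interpolation=cv2.INTER_CUBIC)
cv2.imwrite("pics/s5.png",a[:,:,::-1])
```

```text
-> (705.6, 8.8, 181) 4
[-20.8, 0.2, -0.7, 0.0, -0.0, 0.0]
[-20.8, 0.2, -0.7, 0.0, -0.0, 0.0]
[-20.8, 0.2, -0.7, 0.0, -0.0, 0.0]
[-20.8, 0.2, -0.7, 0.0, -0.0, 0.0]
[]
```

View pics/s5.png

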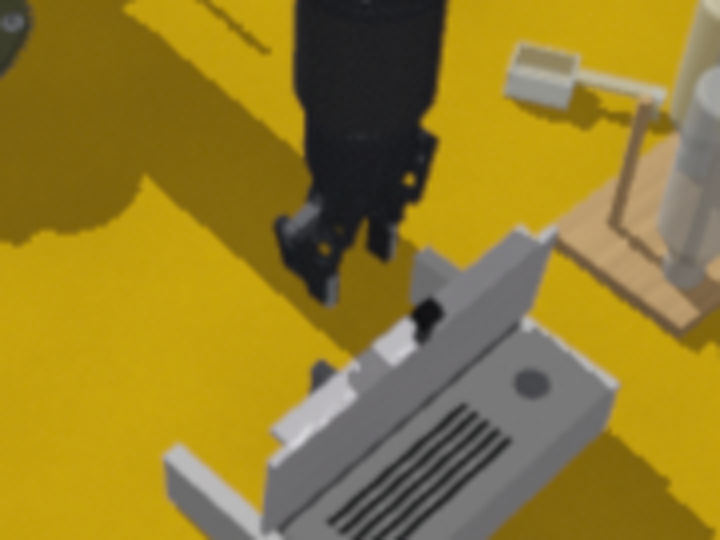

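>>> carry_out:
  series:
    - [0.2,-21,0,-1,0,0,0]
    - [0.2,-21,0,-1,0,0,0]
    - [0.2,-21,0,0,0,0,0]
    - [0.2,-20,0,0,0,0,0]
    - [0.2,0,0,0,0,0,0]

```text
time_s: 37.02
position: [705.9, 8.0, 179.3]
orientation: [-180.0, -0.2, -175.9]
ft_force: [-0.5, 0.3, 0.1]
finger_gap: 0.595
finger_force: 0.0
```

>>> carry_out:
  series:
    - [-1,0,0,0,0,0,0]
    - [-1,0,0,0,0,0,0]
    - [-1,0,0,0,0,0,0]
    - [-1,0,0,0,0,0,0]

```text
time_s: 37.52
position: [705.4, 8.8, 181.8]
orientation: [179.9, 0.0, -175.8]
ft_force: [-1.0, 4.3, 2.6]
finger_gap: 0.164
finger_force: 58.4
```

```bash
python3 -c "
import numpy as np
a=np.linspace(1.72,-.022,20)
x=137*np.cos(a);z=137*np.sin(a)
print(np.c_[a[1:],np.diff(x),-np.diff(z)].round(1).tolist(), x[0]-x[-1],z[0]-z[-1])"
```

```text
[[1.6, 12.5, -1.3], [1.5, 12.6, -0.1], [1.4, 12.5, 1.0], [1.4, 12.4, 2.1], [1.3, 12.1, 3.3], [1.2, 11.8, 4.4], [1.1, 11.3, 5.4], [1.0, 10.8, 6.4], [0.9, 10.1, 7.4], [0.8, 9.4, 8.3], [0.7, 8.6, 9.1], [0.6, 7.8, 9.9], [0.5, 6.8, 10.5], [0.4, 5.8, 11.1], [0.3, 4.8, 11.6], [0.3, 3.7, 12.0], [0.2, 2.6, 12.3], [0.1, 1.4, 12.5], [-0.0, 0.3, 12.6]] -157.3319932743666 138.49165481919442
```

>>> carry_out:
  series:
    - [-1,12.5,0,-1.3,0,0,0]
    - [-1,12.6,0,-0.1,0,0,0]
    - [-1,12.5,0,1,0,0,0]
    - [-1,12.4,0,2.1,0,0,0]
    - [-1,12.1,0,3.3,0,0,0]

```text
time_s: 38.15
position: [644.9, 4.4, 177.3]
orientation: [179.9, 0.3, -175.9]
ft_force: [1.2, 4.5, 4.4]
finger_gap: 0.164
finger_force: 71.3
```

>>> carry_out:
  series:
    - [-1,11.8,0,4.4,0,0,0]
    - [-1,11.3,0,5.4,0,0,0]
    - [-1,10.8,0,6.4,0,0,0]
    - [-1,10.1,0,7.4,0,0,0]
    - [-1,9.4,0,8.3,0,0,0]

```text
time_s: 38.78
position: [591.7, 0.5, 148.1]
orientation: [179.9, 0.4, -175.8]
ft_force: [-5.1, 6.9, 11.6]
finger_gap: 0.164
finger_force: 79.8
```

>>> carry_out:
  series:
    - [-1,0,0,0,0,0,0]

```text
time_s: 38.9
position: [590.5, 0.5, 147.0]
orientation: [179.9, 0.2, -175.8]
ft_force: [-7.0, 6.4, 8.1]
finger_gap: 0.165
finger_force: 79.8
```

>>> carry_out:
  series:
    - [-1,8.6,0,9.1,0,0,0]
    - [-1,7.8,0,9.9,0,0,0]
    - [-1,6.8,0,10.5,0,0,0]
    - [-1,5.8,0,11.1,0,0,0]
    - [-1,0,0,0,0,0,0]

```text
time_s: 39.52
position: [560.9, -1.7, 104.5]
orientation: [179.9, 0.0, -175.8]
ft_force: [-8.6, 6.0, 5.7]
finger_gap: 0.163
finger_force: 81.2
```

>>> carry_out:
  series:
    - [-1,4.8,0,11.6,0,0,0]
    - [-1,3.7,0,12,0,0,0]
    - [-1,2.6,0,12.3,0,0,0]
    - [-1,0,0,0,0,0,0]

```text
time_s: 40.02
position: [550.0, -2.5, 67.8]
orientation: [179.9, 0.0, -175.9]
ft_force: [-4.5, 5.1, 1.7]
finger_gap: 0.166
finger_force: 80.8
```

>>> carry_out:
  series:
    - [-1,0.8,0,6,0,0,0]
    - [-1,0.6,0,6,0,0,0]
    - [-1,0.2,0,5,0,0,0]
    - [-1,0,0,3,0,0,0]
    - [-1,0,0,0,0,0,0]

```text
time_s: 40.65
position: [548.2, -2.6, 47.9]
orientation: [179.9, -0.0, -175.9]
ft_force: [-6.6, 5.8, 1.4]
finger_gap: 0.164
finger_force: 80.9
```

>>> carry_out:
  series:
    - [-1,0,0,2,0,0,0]
    - [-1,0,0,2,0,0,0]
    - [-1,0,0,0,0,0,0]

```text
time_s: 41.02
position: [548.3, -2.7, 47.6]
orientation: [180.0, 0.0, -175.8]
ft_force: [-18.2, 7.6, 20.8]
finger_gap: 0.164
finger_force: 83.3
```

Run:
```python
from h import *
from scipy.optimize import least_squares
for pts in ([(705.4,181.8),(644.9,177.3),(590.5,147),(560.9,104.5),(550,67.8),(548.2,47.9)],[(558.4,98.2),(588.2,142),(635.3,172.2),(705.6,180.8)]):
    p=np.array(pts);p[:,0]/=np.cos(.073)
    s=least_squares(lambda q:np.hypot(p[:,0]-q[0],p[:,1]-q[1])-137,[685,45]);print(s.x,s.fun.round(1),'shut z',s.x[1]-3, 'ang',np.arcsin((p[-1,1]-s.x[1])/137))
for n in P:
    im=arm.grab_frame(n)
    cv2.imwrite(f"pics/e_{n}.png",cv2.resize(im[120:255,220:400],(720,540),interpolation=cv2.INTER_CUBIC)[:,:,::-1])
```

```text
[686.50552609  46.59549373] [-0.2 -0.3  0.8 -0.  -0.3 -0.2] shut z 43.595493733321796 ang 0.009522087446591766
[686.47403922  45.01090053] [ 0.3 -0.  -0.5  0.4] shut z 42.01090053144182 ang 1.437741892868571
```

>>> carry_out:
  series:
    - [-1,0,0,-2,0,0,0]
    - [0.2,0,0,0,0,0,0]
    - [0.2,0,0,0,0,0,0]
    - [0.2,0,0,-30,0,0,0]
    - [0.2,0,0,-60,0,0,0]

```text
time_s: 41.75
position: [547.2, -4.0, 133.8]
orientation: [-179.9, -0.4, -175.9]
ft_force: [1.2, -1.0, 0.4]
finger_gap: 0.603
finger_force: 0.0
```

>>> carry_out:
  series:
    - [0.2,50,-50,0,0,0,0]
    - [0.2,40,-60,0,0,0,0]
    - [0.2,10,-60,0,0,0,0]
    - [-1,0,-60,0,0,0,0]
    - [-1,0,0,0,0,0,0]

```text
time_s: 42.38
position: [474.6, -229.1, 135.2]
orientation: [-180.0, -0.1, -176.2]
ft_force: [0.4, 0.0, -0.4]
finger_gap: 0.181
finger_force: 0.0
```

Run:
```python
from h import *
print(arm.read_state()['position'])
O=[]
for n in("scene","top"):
    im=arm.grab_frame(n)
    for a in(0,.03,.1):
        W=T(685.6,6.7,.0735,[[-(137*np.cos(a)+3*np.sin(a)),0,64-3*np.cos(a)+137*np.sin(a)]]);print(n,a,proj(n,W).round(1))
    u,v=proj(n,T(685.6,6.7,.0735,[[-137,0,61]]))[0].astype(int)
    g=im[v-10:v+11,u-10:u+11].max(2);ys,xs=np.nonzero(g<45);print(len(xs),xs.mean()+u-10,ys.mean()+v-10)
    O.append(cv2.resize(im[v-50:v+30,u-50:u+50],(400,320),interpolation=cv2.INTER_CUBIC))
cv2.imwrite("pics/e2.png",np.hstack(O)[:,:,::-1])
```

```text
[ 474.63579941 -229.11394858  135.21192901]
scene 0 [[288.7 200.1]]
scene 0.03 [[288.7 199.3]]
scene 0.1 [[288.8 197.5]]
17 288.88235294117646 200.58823529411765
top 0 [[277.4 216.2]]
top 0.03 [[277.3 216. ]]
top 0.1 [[277.1 215.3]]
0 nan nan<stdin>:9: RuntimeWarning: Mean of empty slice.
  ret = ret.dtype.type(ret / rcount)
```

View pics/e2.png

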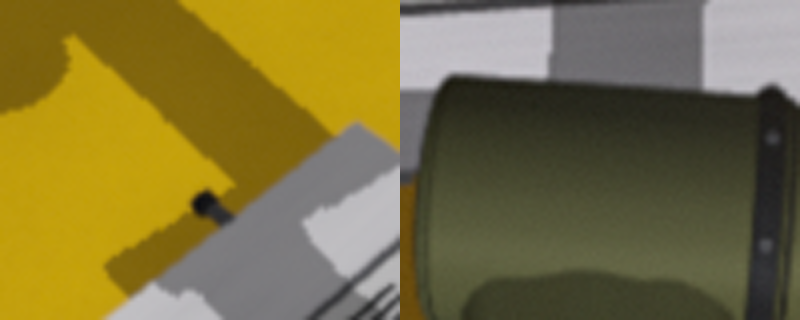

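Run:
```python
from h import *
plan((548.5,-3.2,110,-175.9,5))
```

```text
-> (548.5, -3.2, 110) 5
[-17.7, 43.5, 5.1, 0.0, -0.0, -0.0]
[-17.7, 43.4, 5.1, 0.0, -0.0, -0.0]
[-17.7, 43.4, 5.1, 0.0, -0.0, -0.0]
[-17.8, 43.4, 5.1, 0.0, -0.0, -0.0]
[-17.8, 43.4, 5.1, 0.0, -0.0, -0.0]
```

>>> carry_out:
  series:
    - [-1,-18,43,5,0,0,0]
    - [-1,-18,43,5,0,0,0]
    - [-1,-18,43,5,0,0,0]
    - [-1,-18,44,5,0,0,0]
    - [-1,-18,43,5,0,0,0]

```text
time_s: 43.1
position: [550.1, -0.3, 111.0]
orientation: [180.0, 0.0, -175.7]
ft_force: [0.3, -0.6, 0.9]
finger_gap: -0.001
finger_force: 0.0
```

>>> carry_out:
  series:
    - [-1,0,0,15,0,0,0]
    - [-1,0,0,12,0,0,0]
    - [-1,0,0,4,0,0,0]
    - [-1,0,0,0,0,0,0]
    - [-1,0,0,0,0,0,0]

```text
time_s: 43.72
position: [550.3, -3.9, 80.6]
orientation: [180.0, 0.1, -175.9]
ft_force: [-0.2, 0.5, 0.5]
finger_gap: 0.002
finger_force: 0.0
```

>>> carry_out:
  series:
    - [-1,0,0,2,0,0,0]
    - [-1,0,0,2,0,0,0]
    - [-1,0,0,0,0,0,0]

```text
time_s: 44.1
position: [549.9, -3.4, 75.7]
orientation: [180.0, -0.0, -175.9]
ft_force: [-0.4, 0.1, 0.6]
finger_gap: -0.001
finger_force: 0.0
```

>>> carry_out:
  series:
    - [-1,0,0,2,0,0,0]
    - [-1,0,0,2,0,0,0]
    - [-1,0,0,0,0,0,0]

```text
time_s: 44.48
position: [549.9, -3.4, 71.6]
orientation: [180.0, -0.0, -175.9]
ft_force: [0.1, -0.6, 0.0]
finger_gap: -0.002
finger_force: 0.0
```

>>> carry_out:
  series:
    - [-1,0,0,1,0,0,0]
    - [-1,0,0,1,0,0,0]
    - [-1,0,0,0,0,0,0]

```text
time_s: 44.85
position: [550.1, -3.4, 70.1]
orientation: [180.0, 0.0, -175.9]
ft_force: [-0.3, 0.5, 1.0]
finger_gap: 0.007
finger_force: 0.8
```

>>> carry_out:
  series:
    - [-1,0,0,1,0,0,0]
    - [-1,0,0,1,0,0,0]
    - [-1,0,0,0,0,0,0]

```text
time_s: 45.22
position: [550.2, -3.4, 69.9]
orientation: [-180.0, 0.1, -175.9]
ft_force: [-5.0, 1.2, 10.7]
finger_gap: -0.001
finger_force: 5.2
```

>>> carry_out:
  series:
    - [-1,0,0,-20,0,0,0]
    - [-1,0,0,-50,0,0,0]
    - [-1,0,0,-50,0,0,0]
    - [-1,0,0,0,0,0,0]

```text
time_s: 45.72
position: [552.0, -3.3, 193.0]
orientation: [180.0, 0.5, -175.9]
ft_force: [0.2, -0.3, -1.5]
finger_gap: 0.002
finger_force: 0.0
```

```bash
python3 -c "
from workcell import arm
s=arm.read_state();print(s['position'],s['ft_force']);print(arm.close_job())"
```

```text
[552.02863475  -3.29901948 192.97541955] [ 0.1875011  -0.30686188 -1.50365875]
the job is handed in; nothing more can be done
None
```

The job is handed in at about 46 s, with no verdict returned: all three caps found (two wide, one narrow) sit in recesses of their own size, the tray is home against the back, and the cover is shut (the lug's top touched at 70 mm, its shut height).

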